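# Seat the pin fixture in the corner stop and latch it

## Task

Push the pin fixture along the bench with your fingertips, without lifting it, until it sits square and hard against both fences of the aluminium corner stop. Then push the orange swing latch round with a fingertip until it is fully closed alongside the free end of the fixture. Leave the amber bottle, the yellow tape roll and the pliers where they are.

Things in the scene. Friction and masses are not known exactly. Their poses are not given: they have to be found in the camera images.
- pin_fixture: Thing to push: grey block with gold pins, loose, 0.5-0.8 kg. Base 146 (its x) x 80 (its y) x 27 mm high, upright sides; pins over x -69 to +16 mm up to 48 mm high. Origin: centre of underside, z up. Starts with its x along the stop's +y within 0.3 rad, its origin at stop x -70 to -95, y -118 to -178 mm. Seated: origin at stop x -40, y -73 mm, its x along the stop's y.
- corner_stop: L-shaped stop of two aluminium fences 20 mm thick and high, fixed; yaw within 0.2 rad of the robot's frame. Origin: inner corner at bench level, z up, x away from the robot. Back fence: working face x = 0, y 0 to -140 mm. Side fence: working face y = 0, x 0 to -125 mm. The fixture belongs at x < 0, y < 0, a 146 mm side on the back fence, an 80 mm end on the side fence.
- latch (a joint): Angle of the orange latch on an upright pivot to the right of the back fence. 0: open, arm along the stop's -y; grows as it swings towards the robot (clockwise from above) to 1.571: fully closed on its end stop, arm along the stop's -x, 6 mm clear of the seated fixture's free end. Starts at -0.3 to 0. Stiff (0.06 N m), stays where left. A fixture in its way blocks it.
- latch_arm (a point): Point in the middle of the latch arm, 75 mm from its pivot, 13 mm above the bench. The arm is 16 mm wide, 96 mm long from the pivot, 7 to 19 mm above the bench, with a black knob 14 mm across on it 85 mm from the pivot, up to 34 mm.
- latch_pivot (a point): Pivot axis of the latch, 13 mm above the bench: at x = 12, y = -160 mm in the stop's frame. The hub is 20 mm across.
- dropper_bottle: Bystander: amber bottle with black cap, 38 mm across, 75 mm high, standing left of the side fence. Origin: centre of the underside.
- tape_roll: Bystander: roll of yellow tape lying flat behind the back fence, 66 mm across, 19 mm high. Origin: centre of the underside.
- pliers: Bystander: pliers with dark blue grips lying flat right of the work, 62 x 134 x 12 mm, long side along their y. Origin: centre of the underside.
Mind the look-alikes: they are no part of the job. What is shaped like the pin_fixture but blue or turquoise is not meant.

How it is judged:
By the outcome, as a careful person would: the job done as asked, in the order asked, and still so for the second after the job is handed in, with the robot touching nothing.
It also fails if it takes over 58 s, if anything falls off the work surface, if the arm or the gripper's body presses on something with over 40 N, if the wrist force passes 120 N, or if a joint passes its speed limit or range.

## Robot

A 6-joint arm with a two-finger parallel gripper is mounted at the origin on a cart in front of the work surface, level with it; the furniture and walls round the work are solid. World frame = base frame: x ahead of the robot, y to its left, z up, the work surface at z = 0. Lengths are in mm, angles in rad, forces in N, time in s.
With the tool pointing down it reaches from about 400 to 925 mm from the base axis. Payload 12.5 kg.
Tool frame: the origin (TCP) lies on the centre line of the jaws, within the pads' length; the fingertips stand 14 mm ahead of it and the grasp point (between the pads) lies 5 mm behind it; z points along the fingers, x is the direction in which the jaws open and shut, and the axes are right-handed (so a half turn about z gives the same grasp; the last joint's range is limited). The gripper opens to 95 mm and grips with 3 to 60 N. Pads are 20 mm wide; open, the fingers measure 119 mm over their backs; the gripper's body (75 mm by 180 mm) begins 59 mm behind the grasp point.
Start: joints at [-1.398, 0.491, 1.559, -0, 1.092, -0.106], TCP at [172.024, -600.877, 228.661] pointing down, gripper open.
Joint ranges: [-3.1, 3.1], [-0.84, 2.19], [0.05, 2.79], [-1.13, 4.28], [0.06, 2.93], [-2.69, 2.69]. Speed limits (rad/s): [2.22, 2.22, 2.79, 3.14, 3.14, 3.14].

## Interface

Orientations are given as [roll, pitch, yaw] about the fixed x, y, z axes, in that order (R = Rz(yaw) Ry(pitch) Rx(roll)).
In Python, from cell import state, read_camera, job_done gives the robot as it stands.
- The arm moves only by the shell command python3 -m handwheel 'ROWS'. ROWS is JSON, a list of rows, each an object of numbers: "hand": the finger opening in m, from 0 to 0.0951; "x", "y", "z": the shift along the world's x, y, z in m; "spin": the turn about the world's z in units of 5 degrees (1.0 is 5 degrees). In form: [{"hand": .., "x": .., "y": .., "z": .., "spin": ..}, ...]. A call has 1 to 20 rows; each row is the pose to reach, as a shift and turn from the pose commanded when the call began; what a row does not reach only later rows make up. A row lasts 1/12 s, in which the tool goes at most 41.7 mm and 7.16 degrees, less where a joint would pass 70% of its speed; a pose out of reach is approached as far as the arm can. A call with a gripper value outside its range is refused whole. The fingers move at their own pace and stop on an object; the grip force is fixed at half the most. Time passes only in rows, so rows that repeat a pose let the fingers close. It gives the time, the measured TCP pose, the force and the opening at its end, in the units of the state.
- state(): the state, without advancing time (a new reading comes with each control period).
- read_camera(name): name is "scene" or "top" or "wrist"; returns a dict with "img" (480x640x3 uint8, red, green, blue), "fx", "fy", "cx", "cy" (pixels), "T" (4x4, takes a point from camera to world coordinates). Camera axes: x right, y down, z forward; pixel columns grow to the right and rows downward; lengths in mm; the calibration is good to about 2 mm. A picture is of the moment at which its call begins. There is no depth.
- job_done(): hands the job in, once; it reports no verdict.
The state is a dict: "t": time; "joints": joint angles; "qvel": joint speeds; "tau": joint torques, N m; "eef_pos": TCP position; "tcp_rot": TCP orientation; "ft_force": force on the tool from outside, world axes, zero at the start; "moment": the same for the moment, N m; "opening": opening from 0.0 (shut) to 1.0 (fully open).
Only numpy, scipy, OpenCV 4.12 (cv2) and the standard library are available. Lean on these libraries where they do the work, as an engineer would, in place of code of your own. Each camera call takes 0.05 s, during which the arm holds its last target. There are 200 camera calls.

## Working session

There is one attempt and no reset: what is moved stays moved. The work goes in short steps, Python scripts to look and compute and a shell command to move; the robot and the scene stay as the last step left them, time stands still between calls to the robot, and variables do not carry over. Pictures are saved under pics/ and viewed, about 8 in all and at most 12, crops included, and the job is handed in when it is done.

```bash
mkdir -p pics; cat > h.py <<'E'
import numpy as np, cv2
from cell import state, read_camera
def shot(n,f):
    c=read_camera(n); cv2.imwrite('pics/'+f,c['img'][:,:,::-1]); np.savez('pics/'+f[:-4]+'.npz',**c); return c
def ray(c,u,v,z):
    T=np.array(c['T']); d=T[:3,:3]@np.array([(u-c['cx'])/c['fx'],(v-c['cy'])/c['fy'],1]); o=T[:3,3]
    return (o+d*(z-o[2])/d[2])[:2]
def proj(c,p):
    T=np.array(c['T']); q=T[:3,:3].T@(np.array(p)-T[:3,3]); return np.array([c['fx']*q[0]/q[2]+c['cx'],c['fy']*q[1]/q[2]+c['cy']])
E
python3 - <<'E'
from h import *
a=shot('top','top1.png');b=shot('scene','scene1.png')
for c in(a,b):print(np.round(c['T'],3),c['fx'])
s=state();print({k:np.round(v,3) for k,v in s.items()})
E
```

```text
[[ 2.900000e-02 -9.990000e-01  4.600000e-02  4.579350e+02]
 [-1.000000e+00 -2.900000e-02 -4.000000e-03  1.998630e+02]
 [ 5.000000e-03 -4.600000e-02 -9.990000e-01  1.404027e+03]
 [ 0.000000e+00  0.000000e+00  0.000000e+00  1.000000e+00]] 605.8343878204589
[[-4.68000e-01 -6.78000e-01  5.66000e-01 -1.14760e+01]
 [-8.84000e-01  3.66000e-01 -2.93000e-01  4.81378e+02]
 [-9.00000e-03 -6.38000e-01 -7.70000e-01  7.97295e+02]
 [ 0.00000e+00  0.00000e+00  0.00000e+00  1.00000e+00]] 454.194242188714
{'t': np.float64(0.1), 'joints': array([-1.398,  0.492,  1.559,  0.   ,  1.092, -0.106]), 'qvel': array([ 0.002, -0.001, -0.   , -0.001,  0.   ,  0.   ]), 'tau': array([ 2.0000e-03, -6.1362e+01, -2.5861e+01,  6.9000e-02,  4.7000e-02,
       -0.0000e+00]), 'eef_pos': array([ 171.991, -600.65 ,  228.096]), 'tcp_rot': array([-3.141e+00,  1.000e-03, -1.292e+00]), 'ft_force': array([-0.017,  0.248,  0.656]), 'moment': array([-0.017, -0.016, -0.001]), 'opening': np.float64(1.0)}
```

View pics/top1.png

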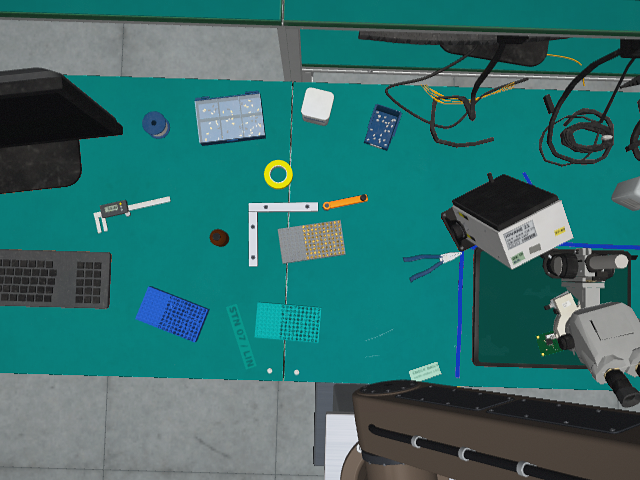

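View pics/scene1.png

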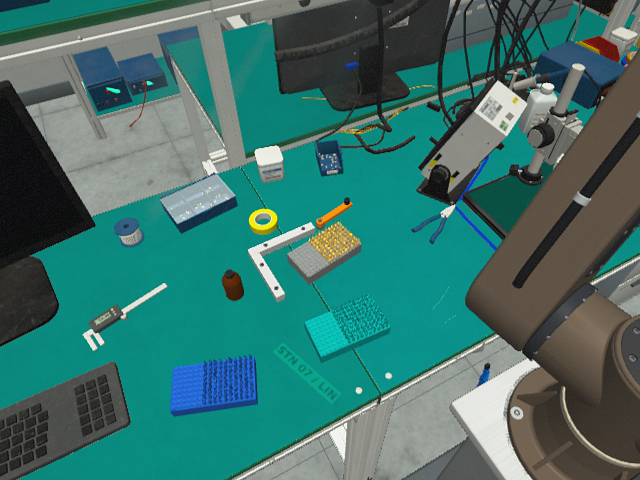

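```bash
cat > m.py <<'E'
from h import *
def big(m,k=1):
    cs,_=cv2.findContours(m.astype(np.uint8),cv2.RETR_EXTERNAL,cv2.CHAIN_APPROX_NONE); return sorted(cs,key=cv2.contourArea)[-k:][::-1]
c=np.load('pics/top1.npz'); im=c['img']; hsv=cv2.cvtColor(im,cv2.COLOR_RGB2HSV); H,S,V=cv2.split(hsv)
roi=np.zeros(H.shape,bool); roi[150:290,200:460]=1
w=roi&(S<40)&(V>195)
L=big(w)[0]; ap=cv2.approxPolyDP(L,3,True)[:,0]
print('L',cv2.contourArea(L)); 
for p in ap: print(p,ray(c,*p,20).round(1))
o=roi&(H>8)&(H<19)&(S>180)&(V>180); o[:,:318]=0; o[215:]=0
B=big(o)[0]; print('latch',cv2.minAreaRect(B), [ray(c,*p,19).round(1) for p in cv2.boxPoints(cv2.minAreaRect(B))])
f=roi&~((H>75)&(H<100)&(S>100)); f[:215]=0; f[:,:268]=0; f[:,360:]=0
f=cv2.morphologyEx(f.astype(np.uint8),cv2.MORPH_OPEN,np.ones((5,5)))
F=big(f)[0]; r=cv2.minAreaRect(F); print('fix',r,[ray(c,*p,27).round(1) for p in cv2.boxPoints(r)])
print(ray(c,278,174,19),ray(c,219,238,75))
v=cv2.resize(im[140:290,200:460],None,fx=3,fy=3)[:,:,::-1].copy()
for q,col in((L,(0,0,255)),(B,(255,0,0)),(F,(255,0,255))): cv2.drawContours(v,[(q-[200,140])*3],-1,col,1)
cv2.imwrite('pics/m1.png',v)
E
python3 m.py
```

```text
L 477.0
[317 203] [628.9 194.5]
[249 203] [624.2 350.4]
[249 210] [608.1 349.9]
[317 210] [612.8 194. ]
latch ((342.12921142578125, 201.85789489746094), (7.268609046936035, 39.14350891113281), 77.27564239501953) [array([630.2, 182.5]), array([652.8,  95.3]), array([636.5,  91.2]), array([614. , 178.4])]
fix ((311.04998779296875, 241.3499755859375), (35.21391677856445, 63.63961410522461), 81.8698959350586) [array([567.2, 283.8]), array([592. , 140.8]), array([512.8, 127.3]), array([488.1, 269.9])]
[693.34785149 286.15354161] [538.47971973 407.60159093]
```

View pics/m1.png

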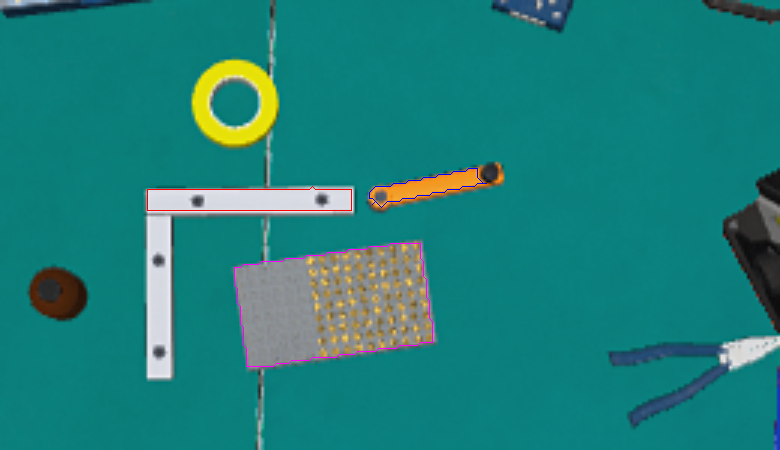

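The crop shows the fixture (rows 221–263, columns 278–345 in the full image), the L-stop (inner corner about 257, 211) and the latch (pivot about 326, 206), all outlined well. The way over passes a microscope, so I'll check how tall that is before moving.

```bash
python3 - <<'E'
from h import *
a=np.load('pics/top1.npz');b=np.load('pics/scene1.npz')
x=cv2.resize(a['img'][170:420,440:640],None,fx=2,fy=2); y=cv2.resize(b['img'][60:310,420:640],None,fx=2,fy=2)
v=np.zeros((500,800,3),np.uint8); v[:,:390]=x[:,10:400]; v[:,395:]=y[:,:405]
cv2.imwrite('pics/mic.png',v[:,:,::-1])
# stop frame refined
c0=ray(a,257.3,211.3,20);e=ray(a,318.2,211.3,20);g=ray(a,257.4,266.7,20)
print('corner',c0,'e',e,'g',g,'yaw',np.arctan2(e[0]-c0[0],-(e[1]-c0[1])),np.arctan2(-(g[1]-c0[1]),-(g[0]-c0[0])))
E
```

```text
corner [605.69901988 330.74557079] e [609.86293488 191.18964058] g [478.80230083 326.24122209] yaw 0.029828041122115546 0.035481282515932064
```

View pics/mic.png

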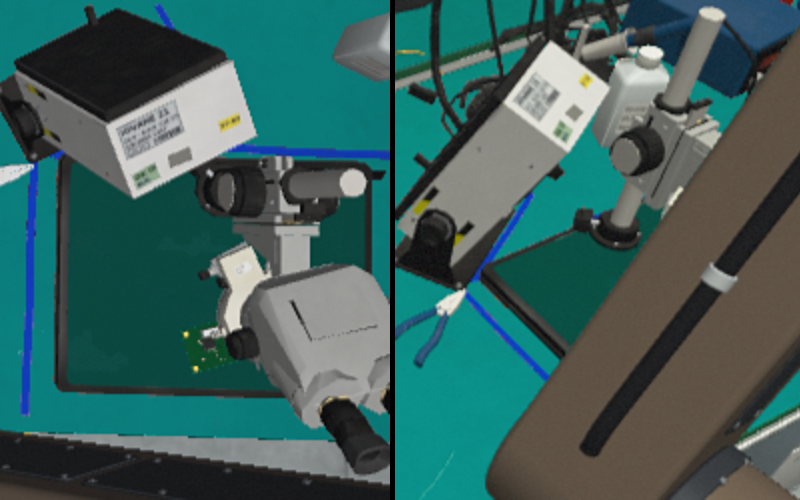

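The stand's post, head and eyepieces are close to the swing path: the post top is at top (621, 261) and scene (578, 67). I'll triangulate it.

```bash
python3 - <<'E'
from h import *
a=np.load('pics/top1.npz');b=np.load('pics/scene1.npz')
def tri(p,q):
    A=[];r=[]
    for c,u in((a,p),(b,q)):
        T=c['T'];d=T[:3,:3]@np.array([(u[0]-c['cx'])/c['fx'],(u[1]-c['cy'])/c['fy'],1]);d/=np.linalg.norm(d)
        M=np.eye(3)-np.outer(d,d);A.append(M);r.append(M@T[:3,3])
    return np.linalg.lstsq(np.vstack(A),np.hstack(r),rcond=None)[0]
print('post',tri((621,261),(578,67)),'knob',tri((557,263),(537,137)),'box',tri((512,269),(504,136)) )
for z in(150,250,350,400): print(z,'eyepiece',ray(a,625,400,z),'headleft',ray(a,560,330,z),'boxfrontcorner',ray(a,500,232,z))
E
```

```text
post [ 504.21239089 -353.50948995  317.25820388] knob [ 499.33388499 -301.87679501  168.0527804 ] box [ 488.06089074 -187.49237816  219.95074814]
150 eyepiece [ 225.4325606  -449.20141095] headleft [ 364.64506229 -313.94463932] boxfrontcorner [ 563.69183169 -186.88530607]
250 eyepiece [ 243.97299753 -397.44302199] headleft [ 372.08426457 -272.97204288] boxfrontcorner [ 555.25843009 -156.04481311]
350 eyepiece [ 262.51343447 -345.68463303] headleft [ 379.52346686 -231.99944645] boxfrontcorner [ 546.8250285  -125.20432016]
400 eyepiece [ 271.78365294 -319.80543855] headleft [ 383.243068   -211.51314823] boxfrontcorner [ 542.60832771 -109.78407368]
```

```bash
python3 -m handwheel '[{"z":0.26,"hand":0.09},{"z":0.26,"hand":0.09},{"z":0.26,"hand":0.09},{"z":0.26,"hand":0.09},{"z":0.26,"hand":0.09},{"z":0.26,"hand":0.09},{"z":0.26,"hand":0.09},{"x":0.33,"y":0.3,"z":0.26,"hand":0.09},{"x":0.33,"y":0.3,"z":0.26,"hand":0.09},{"x":0.33,"y":0.3,"z":0.26,"hand":0.09},{"x":0.33,"y":0.3,"z":0.26,"hand":0.09},{"x":0.33,"y":0.3,"z":0.26,"hand":0.09},{"x":0.33,"y":0.3,"z":0.26,"hand":0.09},{"x":0.33,"y":0.3,"z":0.26,"hand":0.09},{"x":0.33,"y":0.3,"z":0.26,"hand":0.09},{"x":0.33,"y":0.3,"z":0.26,"hand":0.09},{"x":0.33,"y":0.3,"z":0.26,"hand":0.09},{"x":0.33,"y":0.3,"z":0.26,"hand":0.09},{"x":0.33,"y":0.3,"z":0.26,"hand":0.09}]'
```

```text
invalid input
```

```bash
python3 -m handwheel '[{"hand":0.09,"x":0,"y":0,"z":0.26,"spin":0},{"hand":0.09,"x":0,"y":0,"z":0.26,"spin":0},{"hand":0.09,"x":0,"y":0,"z":0.26,"spin":0},{"hand":0.09,"x":0,"y":0,"z":0.26,"spin":0},{"hand":0.09,"x":0,"y":0,"z":0.26,"spin":0},{"hand":0.09,"x":0,"y":0,"z":0.26,"spin":0},{"hand":0.09,"x":0,"y":0,"z":0.26,"spin":0}]'
```

```text
t: 0.68
eef_pos: [172.1, -600.8, 495.5]
tcp_rot: [3.141, -0.009, -1.292]
ft_force: [-0.1, 0.1, -0.1]
opening: 0.947
```

```bash
python3 -m handwheel '[{"hand":0.09,"x":0.33,"y":0.3,"z":0,"spin":-2.84},{"hand":0.09,"x":0.33,"y":0.3,"z":0,"spin":-2.84},{"hand":0.09,"x":0.33,"y":0.3,"z":0,"spin":-2.84},{"hand":0.09,"x":0.33,"y":0.3,"z":0,"spin":-2.84},{"hand":0.09,"x":0.33,"y":0.3,"z":0,"spin":-2.84},{"hand":0.09,"x":0.33,"y":0.3,"z":0,"spin":-2.84},{"hand":0.09,"x":0.33,"y":0.3,"z":0,"spin":-2.84},{"hand":0.09,"x":0.33,"y":0.3,"z":0,"spin":-2.84},{"hand":0.09,"x":0.33,"y":0.3,"z":0,"spin":-2.84},{"hand":0.09,"x":0.33,"y":0.3,"z":0,"spin":-2.84},{"hand":0.09,"x":0.33,"y":0.3,"z":0,"spin":-2.84},{"hand":0.09,"x":0.33,"y":0.3,"z":0,"spin":-2.84}]'
python3 -m handwheel '[{"hand":0.09,"x":-0.045,"y":0.5,"z":0,"spin":0},{"hand":0.09,"x":-0.045,"y":0.5,"z":0,"spin":0},{"hand":0.09,"x":-0.045,"y":0.5,"z":0,"spin":0},{"hand":0.09,"x":-0.045,"y":0.5,"z":0,"spin":0},{"hand":0.09,"x":-0.045,"y":0.5,"z":0,"spin":0},{"hand":0.09,"x":-0.045,"y":0.5,"z":0,"spin":0},{"hand":0.09,"x":-0.045,"y":0.5,"z":0,"spin":0},{"hand":0.09,"x":-0.045,"y":0.5,"z":0,"spin":0},{"hand":0.09,"x":-0.045,"y":0.5,"z":0,"spin":0},{"hand":0.09,"x":-0.045,"y":0.5,"z":0,"spin":0},{"hand":0.09,"x":-0.045,"y":0.5,"z":0,"spin":0},{"hand":0.09,"x":-0.045,"y":0.5,"z":0,"spin":0},{"hand":0.09,"x":-0.045,"y":0.5,"z":0,"spin":0},{"hand":0.09,"x":-0.045,"y":0.5,"z":0,"spin":0}]'
```

```text
t: 1.68
eef_pos: [505.1, -297.3, 487.6]
tcp_rot: [3.141, 0.002, -1.535]
ft_force: [0.5, -0.5, -0.7]
opening: 0.943
t: 2.85
eef_pos: [456.6, 200.7, 487.9]
tcp_rot: [3.14, -0.001, -1.536]
ft_force: [0.8, -0.2, 0.4]
opening: 0.949
```

```bash
python3 - <<'E'
from h import *
c=shot('wrist','w1.png');print(np.round(c['T'],3),c['fx'])
for n,p in dict(corner=(605.7,330.7,20),e=(609.9,191.2,20),fix=(540,205,27),piv=(613,171,19)).items(): print(n,proj(c,p))
E
```

```text
[[ 3.50000e-02 -9.59000e-01 -2.81000e-01  5.35851e+02]
 [-9.99000e-01 -3.40000e-02 -1.10000e-02  2.03790e+02]
 [ 1.00000e-03  2.81000e-01 -9.60000e-01  6.44620e+02]
 [ 0.00000e+00  0.00000e+00  0.00000e+00  1.00000e+00]] 429.12728246607037
corner [226.11012286  53.89205992]
e [329.64838735  54.49609507]
fix [317.6240111 108.1630401]
piv [344.68327427  52.68587206]
```

View pics/w1.png

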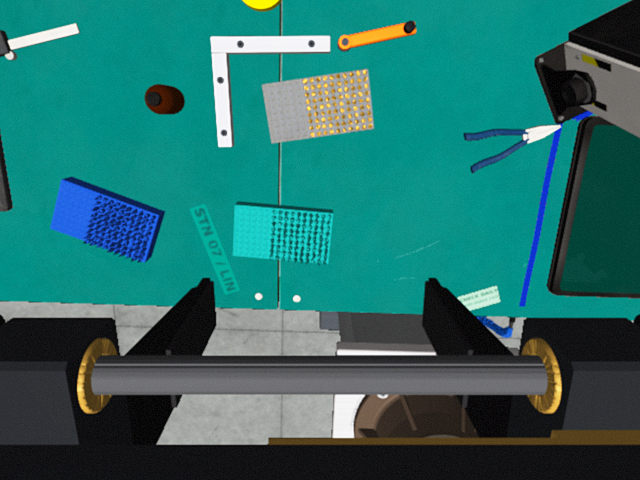

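The wrist view confirms the layout: inner corner near (229, 53), fixture centre near (318, 105), latch pivot near (344, 42). The turquoise look-alike ends well on the robot's side, at row 203. I'll go down now, between that and the fixture.

```bash
python3 -m handwheel '[{"hand":0.09,"x":0.005,"y":0.002,"z":-0.45,"spin":0},{"hand":0.09,"x":0.005,"y":0.002,"z":-0.45,"spin":0},{"hand":0.09,"x":0.005,"y":0.002,"z":-0.45,"spin":0},{"hand":0.09,"x":0.005,"y":0.002,"z":-0.45,"spin":0},{"hand":0.09,"x":0.005,"y":0.002,"z":-0.45,"spin":0},{"hand":0.09,"x":0.005,"y":0.002,"z":-0.45,"spin":0},{"hand":0.09,"x":0.005,"y":0.002,"z":-0.45,"spin":0},{"hand":0.09,"x":0.005,"y":0.002,"z":-0.45,"spin":0},{"hand":0.09,"x":0.005,"y":0.002,"z":-0.45,"spin":0},{"hand":0.09,"x":0.005,"y":0.002,"z":-0.45,"spin":0},{"hand":0.09,"x":0.005,"y":0.002,"z":-0.45,"spin":0},{"hand":0.09,"x":0.005,"y":0.002,"z":-0.455,"spin":0},{"hand":0.09,"x":0.005,"y":0.002,"z":-0.46,"spin":0},{"hand":0.09,"x":0.005,"y":0.002,"z":-0.465,"spin":0},{"hand":0.09,"x":0.005,"y":0.002,"z":-0.465,"spin":0}]'
```

```text
t: 4.15
eef_pos: [462.8, 200.8, 24.7]
tcp_rot: [-3.14, 0.0, -1.541]
ft_force: [-0.4, -1.0, 0.2]
opening: 0.949
```

```bash
python3 -m handwheel '[{"hand":0.09,"x":0.006,"y":0,"z":-0.002,"spin":0},{"hand":0.09,"x":0.011,"y":0,"z":-0.002,"spin":0},{"hand":0.09,"x":0.016,"y":0,"z":-0.002,"spin":0},{"hand":0.09,"x":0.02,"y":0,"z":-0.002,"spin":0},{"hand":0.09,"x":0.023,"y":0,"z":-0.002,"spin":0},{"hand":0.09,"x":0.026,"y":0,"z":-0.002,"spin":0},{"hand":0.09,"x":0.029,"y":0.001,"z":-0.002,"spin":0},{"hand":0.09,"x":0.032,"y":0.001,"z":-0.002,"spin":0},{"hand":0.09,"x":0.035,"y":0.001,"z":-0.002,"spin":0},{"hand":0.09,"x":0.038,"y":0.001,"z":-0.002,"spin":0},{"hand":0.09,"x":0.041,"y":0.001,"z":-0.002,"spin":0},{"hand":0.09,"x":0.044,"y":0.001,"z":-0.002,"spin":0},{"hand":0.09,"x":0.046,"y":0.001,"z":-0.002,"spin":0},{"hand":0.09,"x":0.046,"y":0.001,"z":-0.002,"spin":0}]'
python3 - <<'E'
from h import *
c=shot('wrist','w2.png'); cv2.imwrite('pics/w2c.png',cv2.resize(c['img'][:340],None,fx=1.25,fy=1.25)[:,:,::-1])
E
```

```text
t: 5.32
eef_pos: [508.2, 201.9, 21.6]
tcp_rot: [3.141, -0.0, -1.54]
ft_force: [-3.7, -0.4, 2.3]
opening: 0.946
```

View pics/w2c.png

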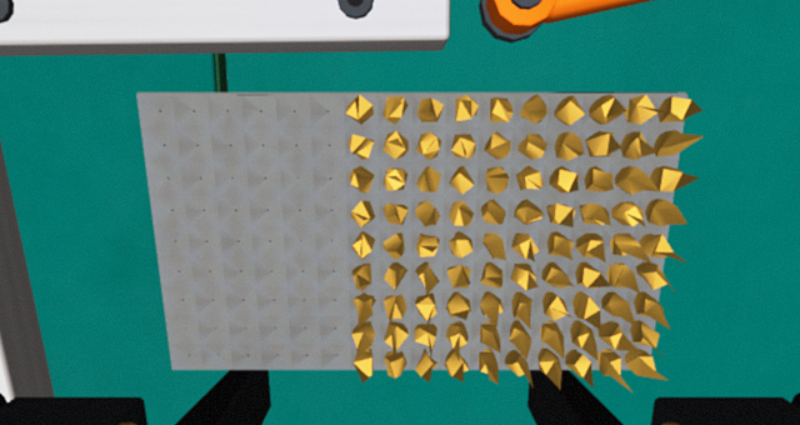

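The fixture now lies flush against both fingertips and nearly parallel to the back fence. Its far corners are at crop (137, 93) and (687, 93), and the fence edge is at about row 41. Next I'll compute the numbers.

```bash
python3 - <<'E'
from h import *
c=np.load('pics/w2.npz'); s=1.25
for n,u,v,z in(('TL',137,93,27),('TR',687,93,27),('BL',172,370,27),('BR',651,370,27),('fL',10,44,20),('fR',448,40,20),('sideTop',0,140,20),('pivot',518,10,19)): print(n,ray(c,u/s,v/s,z).round(1))
E
```

```text
TL [597.  274.1]
TR [601.6 128.6]
BL [517.5 271.7]
BR [522.  125.1]
fL [608.8 310.2]
fR [613.5 192. ]
sideTop [583.7 317.3]
pivot [621.6 173.6]
```

```bash
python3 -m handwheel '[{"hand":0.09,"x":-0.015,"y":0,"z":0,"spin":0},{"hand":0.09,"x":-0.015,"y":0,"z":0.04,"spin":0},{"hand":0.05,"x":-0.015,"y":0,"z":0.08,"spin":0},{"hand":0.05,"x":-0.015,"y":0,"z":0.12,"spin":0},{"hand":0.05,"x":0.054,"y":-0.098,"z":0.12,"spin":18},{"hand":0.05,"x":0.054,"y":-0.098,"z":0.12,"spin":18},{"hand":0.05,"x":0.054,"y":-0.098,"z":0.12,"spin":18},{"hand":0.05,"x":0.054,"y":-0.098,"z":0.12,"spin":18},{"hand":0.05,"x":0.054,"y":-0.098,"z":0.12,"spin":18},{"hand":0.05,"x":0.054,"y":-0.098,"z":0.12,"spin":18},{"hand":0.05,"x":0.054,"y":-0.098,"z":0.12,"spin":18},{"hand":0.05,"x":0.054,"y":-0.098,"z":0.12,"spin":18},{"hand":0.05,"x":0.054,"y":-0.098,"z":0.12,"spin":18},{"hand":0.05,"x":0.054,"y":-0.098,"z":0.12,"spin":18},{"hand":0.05,"x":0.054,"y":-0.098,"z":0.12,"spin":18},{"hand":0.05,"x":0.054,"y":-0.098,"z":0.12,"spin":18},{"hand":0.05,"x":0.054,"y":-0.098,"z":0.12,"spin":18},{"hand":0.05,"x":0.054,"y":-0.098,"z":0.12,"spin":18},{"hand":0.05,"x":0.054,"y":-0.098,"z":0.12,"spin":18}]'
python3 -m handwheel '[{"hand":0.05,"x":0,"y":0,"z":-0.04,"spin":0},{"hand":0.05,"x":0,"y":0,"z":-0.08,"spin":0},{"hand":0.05,"x":0,"y":0,"z":-0.11,"spin":0},{"hand":0.05,"x":0,"y":0,"z":-0.12,"spin":0},{"hand":0.05,"x":0,"y":0,"z":-0.12,"spin":0}]'
```

```text
t: 6.95
eef_pos: [562.6, 103.9, 141.7]
tcp_rot: [3.142, -0.001, 0.028]
ft_force: [0.4, -0.3, 0.1]
opening: 0.523
t: 7.37
eef_pos: [561.3, 104.0, 19.6]
tcp_rot: [3.141, 0.004, 0.029]
ft_force: [0.0, -0.9, 0.8]
opening: 0.523
```

```bash
python3 -m handwheel '[{"hand":0.05,"x":0,"y":0.006,"z":0,"spin":0},{"hand":0.05,"x":0,"y":0.01,"z":0,"spin":0},{"hand":0.05,"x":0,"y":0.014,"z":0,"spin":0},{"hand":0.05,"x":-0.001,"y":0.018,"z":0,"spin":0},{"hand":0.05,"x":-0.001,"y":0.022,"z":0,"spin":0},{"hand":0.05,"x":-0.001,"y":0.026,"z":0,"spin":0},{"hand":0.05,"x":-0.001,"y":0.03,"z":0,"spin":0},{"hand":0.05,"x":-0.001,"y":0.034,"z":0,"spin":0},{"hand":0.05,"x":-0.001,"y":0.038,"z":0,"spin":0},{"hand":0.05,"x":-0.001,"y":0.042,"z":0,"spin":0},{"hand":0.05,"x":-0.0015,"y":0.046,"z":0,"spin":0},{"hand":0.05,"x":-0.0015,"y":0.05,"z":0,"spin":0},{"hand":0.05,"x":-0.002,"y":0.054,"z":0,"spin":0},{"hand":0.05,"x":-0.002,"y":0.058,"z":0,"spin":0},{"hand":0.05,"x":-0.002,"y":0.06,"z":0,"spin":0},{"hand":0.05,"x":-0.002,"y":0.06,"z":0,"spin":0}]'
python3 -m handwheel '[{"hand":0.05,"x":0,"y":0.001,"z":0,"spin":0},{"hand":0.05,"x":0,"y":0.002,"z":0,"spin":0},{"hand":0.05,"x":0,"y":0.003,"z":0,"spin":0},{"hand":0.05,"x":0,"y":0.004,"z":0,"spin":0}]'
python3 - <<'E'
from h import *
c=shot('wrist','w3.png'); cv2.imwrite('pics/w3c.png',cv2.resize(c['img'],None,fx=1.25,fy=1.25)[:,:,::-1])
E
```

```text
t: 8.7
eef_pos: [560.7, 164.7, 23.3]
tcp_rot: [-3.142, -0.003, 0.031]
ft_force: [0.3, -1.1, 0.5]
opening: 0.53
t: 9.03
eef_pos: [560.6, 167.9, 23.0]
tcp_rot: [3.141, -0.002, 0.031]
ft_force: [-0.2, -7.7, 6.2]
opening: 0.525
```

View pics/w3c.png

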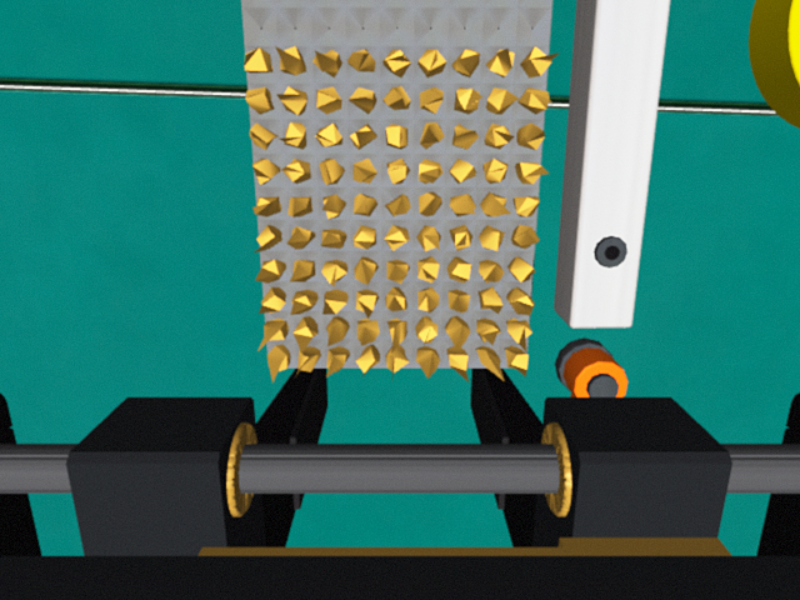

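The fixture is moving square, with both fingertips on its free end (row 368) and parallel to the back fence with a gap. I'll keep going to contact with the side fence.

```bash
python3 -m handwheel '[{"hand":0.05,"x":0,"y":0.001,"z":0,"spin":0},{"hand":0.05,"x":0,"y":0.002,"z":0,"spin":0},{"hand":0.05,"x":0,"y":0.003,"z":0,"spin":0}]'
python3 -m handwheel '[{"hand":0.05,"x":0,"y":0.001,"z":0,"spin":0},{"hand":0.05,"x":0,"y":0.002,"z":0,"spin":0}]'
python3 -m handwheel '[{"hand":0.05,"x":0,"y":0.001,"z":0,"spin":0},{"hand":0.05,"x":0,"y":0.002,"z":0,"spin":0}]'
```

```text
t: 9.33
eef_pos: [560.6, 170.8, 23.0]
tcp_rot: [3.141, -0.002, 0.031]
ft_force: [1.5, -8.3, 6.4]
opening: 0.527
t: 9.5
eef_pos: [560.7, 171.6, 23.0]
tcp_rot: [3.14, -0.002, 0.032]
ft_force: [1.8, -27.3, 6.2]
opening: 0.53
t: 9.67
eef_pos: [560.9, 171.8, 23.0]
tcp_rot: [3.138, -0.001, 0.032]
ft_force: [3.2, -41.5, 8.2]
opening: 0.527
```

```bash
python3 -m handwheel '[{"hand":0.05,"x":0,"y":-0.015,"z":0,"spin":0},{"hand":0.05,"x":0,"y":-0.015,"z":0.04,"spin":0},{"hand":0.07,"x":0,"y":-0.015,"z":0.08,"spin":0},{"hand":0.07,"x":0,"y":-0.015,"z":0.12,"spin":0},{"hand":0.07,"x":-0.07,"y":0.081,"z":0.12,"spin":-18},{"hand":0.07,"x":-0.07,"y":0.081,"z":0.12,"spin":-18},{"hand":0.07,"x":-0.07,"y":0.081,"z":0.12,"spin":-18},{"hand":0.07,"x":-0.07,"y":0.081,"z":0.12,"spin":-18},{"hand":0.07,"x":-0.07,"y":0.081,"z":0.12,"spin":-18},{"hand":0.07,"x":-0.07,"y":0.081,"z":0.12,"spin":-18},{"hand":0.07,"x":-0.07,"y":0.081,"z":0.12,"spin":-18},{"hand":0.07,"x":-0.07,"y":0.081,"z":0.12,"spin":-18},{"hand":0.07,"x":-0.07,"y":0.081,"z":0.12,"spin":-18},{"hand":0.07,"x":-0.07,"y":0.081,"z":0.12,"spin":-18},{"hand":0.07,"x":-0.07,"y":0.081,"z":0.12,"spin":-18},{"hand":0.07,"x":-0.07,"y":0.081,"z":0.12,"spin":-18},{"hand":0.07,"x":-0.07,"y":0.081,"z":0.12,"spin":-18},{"hand":0.07,"x":-0.07,"y":0.081,"z":0.12,"spin":-18},{"hand":0.07,"x":-0.07,"y":0.081,"z":0.12,"spin":-18}]'
```

```text
t: 11.25
eef_pos: [490.0, 256.4, 142.2]
tcp_rot: [-3.141, 0.0, -1.537]
ft_force: [-0.0, -0.2, 0.6]
opening: 0.736
```

```bash
python3 - <<'E'
from h import *
c=shot('wrist','w4.png'); cv2.imwrite('pics/w4c.png',cv2.resize(c['img'][:400],None,fx=1.25,fy=1.25)[:,:,::-1])
E
```

```text
(no output)
```

View pics/w4c.png

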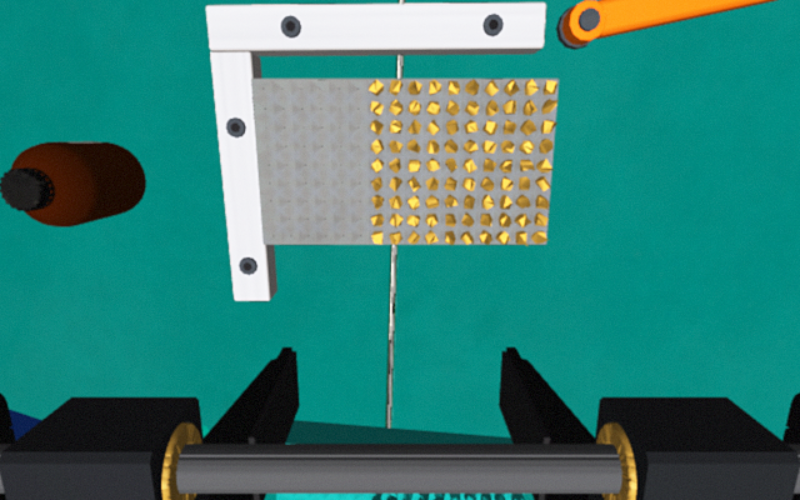

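The fixture sits against the side fence, parallel to the back fence with a gap of about 11 mm (crop rows 52–80). Down, then push +x.

```bash
python3 -m handwheel '[{"hand":0.07,"x":0,"y":0,"z":-0.04,"spin":0},{"hand":0.07,"x":0,"y":0,"z":-0.08,"spin":0},{"hand":0.07,"x":0,"y":0,"z":-0.11,"spin":0},{"hand":0.07,"x":0,"y":0,"z":-0.12,"spin":0},{"hand":0.07,"x":0.006,"y":0,"z":-0.12,"spin":0},{"hand":0.07,"x":0.011,"y":0,"z":-0.12,"spin":0},{"hand":0.07,"x":0.014,"y":0,"z":-0.12,"spin":0},{"hand":0.07,"x":0.016,"y":0,"z":-0.12,"spin":0},{"hand":0.07,"x":0.018,"y":0,"z":-0.12,"spin":0},{"hand":0.07,"x":0.02,"y":0,"z":-0.12,"spin":0},{"hand":0.07,"x":0.022,"y":0.001,"z":-0.12,"spin":0},{"hand":0.07,"x":0.024,"y":0.001,"z":-0.12,"spin":0},{"hand":0.07,"x":0.026,"y":0.001,"z":-0.12,"spin":0}]'
python3 -m handwheel '[{"hand":0.07,"x":0.001,"y":0,"z":0,"spin":0},{"hand":0.07,"x":0.002,"y":0,"z":0,"spin":0}]'
python3 -m handwheel '[{"hand":0.07,"x":0.001,"y":0,"z":0,"spin":0},{"hand":0.07,"x":0.002,"y":0,"z":0,"spin":0}]'
```

```text
t: 12.38
eef_pos: [515.4, 257.0, 23.1]
tcp_rot: [3.141, -0.0, -1.539]
ft_force: [-5.5, -0.3, 3.0]
opening: 0.74
t: 12.55
eef_pos: [517.6, 257.1, 23.1]
tcp_rot: [3.141, -0.0, -1.54]
ft_force: [-5.8, 0.0, 3.3]
opening: 0.738
t: 12.72
eef_pos: [518.7, 257.0, 23.1]
tcp_rot: [3.139, -0.0, -1.539]
ft_force: [-13.9, 0.7, 9.6]
opening: 0.733
```

```bash
python3 -m handwheel '[{"hand":0.07,"x":0.001,"y":0,"z":0,"spin":0},{"hand":0.07,"x":0.002,"y":0,"z":0,"spin":0},{"hand":0.07,"x":0.002,"y":0,"z":0,"spin":0}]'
```

```text
t: 12.97
eef_pos: [519.0, 256.8, 23.1]
tcp_rot: [3.136, -0.001, -1.539]
ft_force: [-19.2, -0.1, 12.3]
opening: 0.732
```

```bash
python3 -m handwheel '[{"hand":0.07,"x":0.002,"y":0,"z":0,"spin":0},{"hand":0.07,"x":0.003,"y":0,"z":0,"spin":0},{"hand":0.07,"x":0.003,"y":0,"z":0,"spin":0}]'
python3 -m handwheel '[{"hand":0.07,"x":-0.02,"y":0,"z":0,"spin":0},{"hand":0.07,"x":-0.02,"y":0,"z":0.04,"spin":0},{"hand":0.03,"x":-0.02,"y":0,"z":0.08,"spin":0},{"hand":0.03,"x":-0.02,"y":0,"z":0.12,"spin":0},{"hand":0.03,"x":0.043,"y":-0.104,"z":0.12,"spin":18},{"hand":0.03,"x":0.043,"y":-0.104,"z":0.12,"spin":18},{"hand":0.03,"x":0.043,"y":-0.104,"z":0.12,"spin":18},{"hand":0.03,"x":0.043,"y":-0.104,"z":0.12,"spin":18},{"hand":0.03,"x":0.043,"y":-0.104,"z":0.12,"spin":18},{"hand":0.03,"x":0.043,"y":-0.104,"z":0.12,"spin":18},{"hand":0.03,"x":0.043,"y":-0.104,"z":0.12,"spin":18},{"hand":0.03,"x":0.043,"y":-0.104,"z":0.12,"spin":18},{"hand":0.03,"x":0.043,"y":-0.104,"z":0.12,"spin":18},{"hand":0.03,"x":0.043,"y":-0.104,"z":0.12,"spin":18},{"hand":0.03,"x":0.043,"y":-0.104,"z":0.12,"spin":18},{"hand":0.03,"x":0.043,"y":-0.104,"z":0.12,"spin":18},{"hand":0.03,"x":0.043,"y":-0.104,"z":0.12,"spin":18},{"hand":0.03,"x":0.043,"y":-0.104,"z":0.12,"spin":18},{"hand":0.03,"x":0.043,"y":-0.104,"z":0.12,"spin":18}]'
```

```text
t: 13.22
eef_pos: [519.3, 256.6, 23.1]
tcp_rot: [3.13, -0.003, -1.537]
ft_force: [-30.0, -0.9, 22.0]
opening: 0.738
t: 14.8
eef_pos: [568.4, 153.1, 142.9]
tcp_rot: [-3.141, -0.002, 0.028]
ft_force: [0.7, 0.4, -0.2]
opening: 0.318
```

```bash
python3 -m handwheel '[{"hand":0.03,"x":0,"y":0,"z":-0.04,"spin":0},{"hand":0.03,"x":0,"y":0,"z":-0.08,"spin":0},{"hand":0.03,"x":0,"y":0,"z":-0.11,"spin":0},{"hand":0.03,"x":0,"y":0,"z":-0.12,"spin":0},{"hand":0.03,"x":0,"y":0.005,"z":-0.12,"spin":0},{"hand":0.03,"x":0,"y":0.01,"z":-0.12,"spin":0},{"hand":0.03,"x":0,"y":0.014,"z":-0.12,"spin":0},{"hand":0.03,"x":0,"y":0.016,"z":-0.12,"spin":0},{"hand":0.03,"x":0,"y":0.018,"z":-0.12,"spin":0},{"hand":0.03,"x":0,"y":0.019,"z":-0.12,"spin":0}]'
python3 -m handwheel '[{"hand":0.03,"x":0,"y":0.001,"z":0,"spin":0},{"hand":0.03,"x":0,"y":0.002,"z":0,"spin":0},{"hand":0.03,"x":0,"y":0.002,"z":0,"spin":0}]'
```

```text
t: 15.63
eef_pos: [568.6, 171.9, 23.3]
tcp_rot: [3.141, -0.002, 0.032]
ft_force: [0.9, -12.5, 7.6]
opening: 0.312
t: 15.88
eef_pos: [568.6, 172.0, 23.3]
tcp_rot: [3.139, -0.001, 0.032]
ft_force: [0.4, -21.5, 8.9]
opening: 0.315
```

```bash
python3 -m handwheel '[{"hand":0.03,"x":0,"y":-0.02,"z":0,"spin":0},{"hand":0.0,"x":0,"y":-0.02,"z":0.04,"spin":0},{"hand":0.0,"x":0,"y":-0.02,"z":0.08,"spin":0},{"hand":0.0,"x":0,"y":-0.02,"z":0.12,"spin":-4},{"hand":0.0,"x":-0.1,"y":-0.0,"z":0.2,"spin":-18},{"hand":0.0,"x":-0.1,"y":-0.0,"z":0.2,"spin":-18},{"hand":0.0,"x":-0.1,"y":-0.0,"z":0.2,"spin":-18},{"hand":0.0,"x":-0.1,"y":-0.0,"z":0.2,"spin":-18},{"hand":0.0,"x":-0.1,"y":-0.0,"z":0.2,"spin":-18},{"hand":0.0,"x":-0.1,"y":-0.0,"z":0.2,"spin":-18},{"hand":0.0,"x":-0.1,"y":-0.0,"z":0.2,"spin":-18},{"hand":0.0,"x":-0.1,"y":-0.0,"z":0.2,"spin":-18},{"hand":0.0,"x":-0.1,"y":-0.0,"z":0.2,"spin":-18},{"hand":0.0,"x":-0.1,"y":-0.0,"z":0.2,"spin":-18},{"hand":0.0,"x":-0.1,"y":-0.0,"z":0.2,"spin":-18},{"hand":0.0,"x":-0.1,"y":-0.0,"z":0.2,"spin":-18},{"hand":0.0,"x":-0.1,"y":-0.0,"z":0.2,"spin":-18}]'
python3 - <<'E'
from h import *
c=shot('wrist','w5.png'); cv2.imwrite('pics/w5c.png',cv2.resize(c['img'][:400],None,fx=1.25,fy=1.25)[:,:,::-1])
th=.031;R=np.array([[np.cos(th),-np.sin(th)],[np.sin(th),np.cos(th)]]);C=np.array([608.1,330.6])
for d in(-25,-13,0,15,30,45,60,75,90):
    f=np.radians(d);D=np.array([-np.sin(f),-np.cos(f)]);m=np.array([-np.cos(f),np.sin(f)])
    print(d,(C+R@(np.array([12,-160])+65*D-18.5*m)).round(0), 'arm end px',proj(c,[*(C+R@(np.array([12,-160])+96*D)),19])*1.25)
print('pivot px',proj(c,[*(C+R@[12,-160]),19])*1.25,'corner px',proj(c,[*C,20])*1.25)
E
```

```text
t: 17.3
eef_pos: [467.9, 174.2, 222.5]
tcp_rot: [-3.14, 0.0, -1.543]
ft_force: [0.4, -0.0, -0.0]
opening: 0.002
-25 [671. 121.] arm end px [560.68837958 -71.35936202]
-13 [660. 113.] arm end px [569.08997345 -34.57074731]
0 [646. 107.] arm end px [570.08872823   5.85915061]
15 [628. 104.] arm end px [561.31142459  50.58545415]
30 [611. 105.] arm end px [543.06471041  90.64057763]
45 [594. 111.] arm end px [516.97246435 123.86393005]
60 [580. 121.] arm end px [484.89636722 148.672238  ]
75 [568. 135.] arm end px [448.81176786 164.00275337]
90 [561. 151.] arm end px [410.73678759 169.24828454]
pivot px [411.32041417   6.30216275] corner px [148.65417752  28.52531754]
```

View pics/w5c.png

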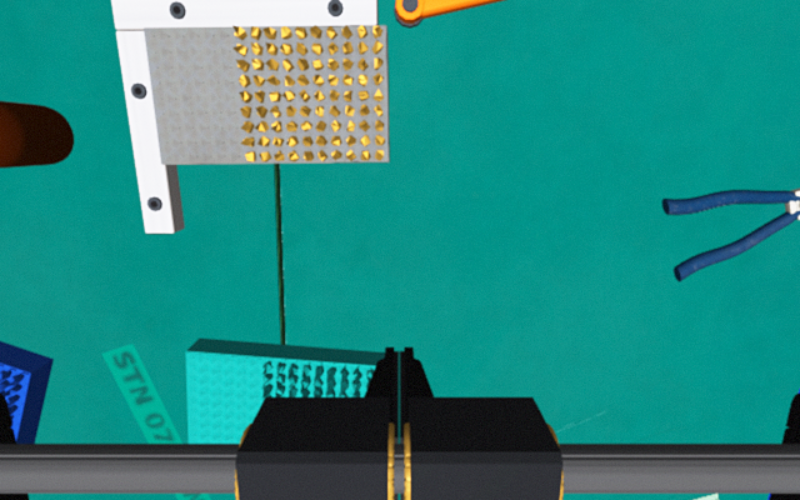

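The fixture is flush with both fences: its far edge lies on the back fence along crop row 25, and its left end is on the side fence. The hub is at (410, 8), 2 px from where I predicted it. Next, the fingertip goes behind the latch arm.

```bash
python3 -m handwheel '[{"hand":0,"x":0.205,"y":-0.055,"z":0,"spin":0},{"hand":0,"x":0.205,"y":-0.055,"z":0,"spin":0},{"hand":0,"x":0.205,"y":-0.055,"z":0,"spin":0},{"hand":0,"x":0.205,"y":-0.055,"z":0,"spin":0},{"hand":0,"x":0.205,"y":-0.055,"z":0,"spin":0},{"hand":0,"x":0.205,"y":-0.055,"z":0,"spin":0},{"hand":0,"x":0.205,"y":-0.055,"z":0,"spin":0},{"hand":0,"x":0.205,"y":-0.055,"z":-0.04,"spin":0},{"hand":0,"x":0.205,"y":-0.055,"z":-0.08,"spin":0},{"hand":0,"x":0.205,"y":-0.055,"z":-0.12,"spin":0},{"hand":0,"x":0.205,"y":-0.055,"z":-0.12,"spin":0}]'
python3 - <<'E'
from h import *
c=read_camera('top'); v=cv2.resize(c['img'][120:300,220:440],None,fx=3,fy=3)[:,:,::-1]; cv2.imwrite('pics/t2.png',v)
E
```

```text
t: 18.27
eef_pos: [668.4, 119.4, 95.1]
tcp_rot: [3.13, -0.001, -1.538]
ft_force: [-1.2, -0.0, -0.3]
opening: 0.004
```

View pics/t2.png

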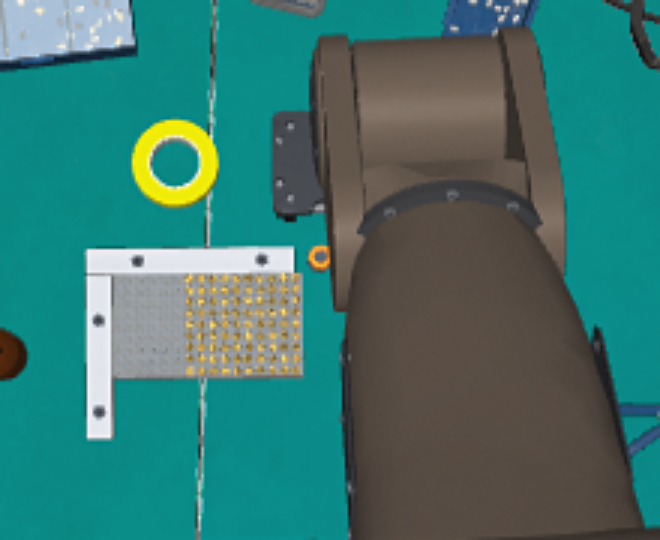

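The view shows the fixture flush in the stop and the gripper behind the latch; the arm itself hides the latch (hub at 320, 257). I'll lower and sweep.

```bash
python3 -m handwheel '[{"hand":0,"x":0.004,"y":0.002,"z":-0.03,"spin":0},{"hand":0,"x":0.004,"y":0.002,"z":-0.06,"spin":0},{"hand":0,"x":0.004,"y":0.002,"z":-0.072,"spin":0},{"hand":0,"x":0.004,"y":0.002,"z":-0.072,"spin":0}]'
python3 -m handwheel '[{"hand":0,"x":-0.007,"y":-0.004,"z":0,"spin":0},{"hand":0,"x":-0.014,"y":-0.008,"z":0,"spin":0},{"hand":0,"x":-0.021,"y":-0.011,"z":0,"spin":0},{"hand":0,"x":-0.028,"y":-0.014,"z":0,"spin":0},{"hand":0,"x":-0.037,"y":-0.016,"z":0,"spin":0},{"hand":0,"x":-0.046,"y":-0.017,"z":0,"spin":0},{"hand":0,"x":-0.055,"y":-0.017,"z":0,"spin":0},{"hand":0,"x":-0.063,"y":-0.016,"z":0,"spin":0},{"hand":0,"x":-0.072,"y":-0.013,"z":0,"spin":0},{"hand":0,"x":-0.08,"y":-0.01,"z":0,"spin":0},{"hand":0,"x":-0.087,"y":-0.005,"z":0,"spin":0},{"hand":0,"x":-0.094,"y":0,"z":0,"spin":0},{"hand":0,"x":-0.1,"y":0.007,"z":0,"spin":0},{"hand":0,"x":-0.106,"y":0.014,"z":0,"spin":0},{"hand":0,"x":-0.106,"y":0.014,"z":0,"spin":0}]'
python3 - <<'E'
from h import *
c=shot('wrist','w6.png'); cv2.imwrite('pics/w6c.png',c['img'][:400,:,::-1])
E
```

```text
t: 18.65
eef_pos: [676.3, 121.4, 29.6]
tcp_rot: [3.14, -0.0, -1.539]
ft_force: [-1.3, 0.3, -0.1]
opening: 0.004
t: 19.9
eef_pos: [569.6, 136.6, 29.6]
tcp_rot: [3.14, -0.0, -1.538]
ft_force: [0.8, 0.8, -0.3]
opening: 0.004
```

View pics/w6c.png

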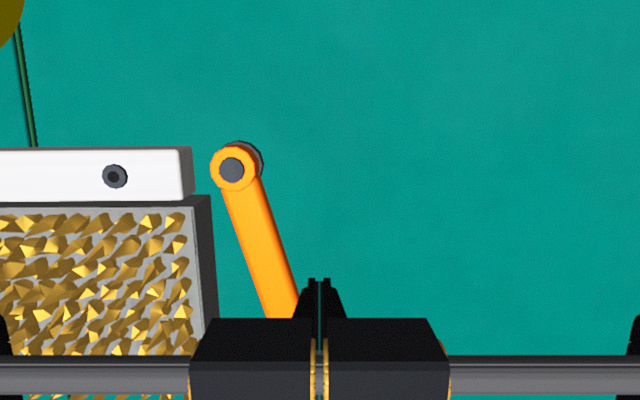

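The latch arm has swung to about 70° (it runs from 232, 170 to 285, 315) and the fingertip is on its outer side. I'll lower a little and finish.

```bash
python3 -m handwheel '[{"hand":0,"x":0,"y":-0.002,"z":-0.004,"spin":0},{"hand":0,"x":-0.001,"y":-0.001,"z":-0.007,"spin":0},{"hand":0,"x":-0.003,"y":0.004,"z":-0.007,"spin":0},{"hand":0,"x":-0.006,"y":0.008,"z":-0.007,"spin":0},{"hand":0,"x":-0.008,"y":0.011,"z":-0.007,"spin":0},{"hand":0,"x":-0.008,"y":0.013,"z":-0.007,"spin":0}]'
python3 -m handwheel '[{"hand":0,"x":0,"y":0.001,"z":0,"spin":0},{"hand":0,"x":0,"y":0.002,"z":0,"spin":0}]'
python3 -m handwheel '[{"hand":0,"x":0,"y":0.001,"z":0,"spin":0},{"hand":0,"x":0,"y":0.002,"z":0,"spin":0}]'
```

```text
t: 20.45
eef_pos: [562.5, 148.6, 22.7]
tcp_rot: [3.141, -0.0, -1.54]
ft_force: [-0.5, -0.0, 0.3]
opening: 0.005
t: 20.62
eef_pos: [562.9, 150.3, 22.7]
tcp_rot: [3.141, -0.0, -1.54]
ft_force: [-0.3, -1.2, -0.2]
opening: 0.004
t: 20.78
eef_pos: [563.0, 152.1, 22.7]
tcp_rot: [3.142, -0.0, -1.54]
ft_force: [-0.8, -0.0, -1.5]
opening: 0.003
```

```bash
python3 -m handwheel '[{"hand":0,"x":0,"y":0.001,"z":0,"spin":0},{"hand":0,"x":0,"y":0.002,"z":0,"spin":0}]'
python3 -m handwheel '[{"hand":0,"x":0,"y":0.001,"z":0,"spin":0},{"hand":0,"x":0,"y":0.002,"z":0,"spin":0}]'
```

```text
t: 20.95
eef_pos: [563.0, 154.1, 22.7]
tcp_rot: [3.141, -0.0, -1.54]
ft_force: [-0.4, -1.2, 0.1]
opening: 0.005
t: 21.12
eef_pos: [563.0, 155.3, 22.7]
tcp_rot: [3.141, -0.001, -1.539]
ft_force: [-0.5, -15.5, 5.1]
opening: 0.006
```

```bash
python3 -m handwheel '[{"hand":0,"x":0,"y":0.001,"z":0,"spin":0},{"hand":0,"x":0,"y":0.001,"z":0,"spin":0}]'
python3 -m handwheel '[{"hand":0,"x":0,"y":-0.01,"z":0,"spin":0},{"hand":0,"x":0,"y":-0.025,"z":0,"spin":0},{"hand":0,"x":0,"y":-0.025,"z":0.04,"spin":0},{"hand":0,"x":0,"y":-0.025,"z":0.08,"spin":0},{"hand":0,"x":-0.03,"y":0,"z":0.12,"spin":0},{"hand":0,"x":-0.06,"y":0.02,"z":0.15,"spin":0},{"hand":0,"x":-0.09,"y":0.03,"z":0.18,"spin":0},{"hand":0,"x":-0.1,"y":0.03,"z":0.2,"spin":0},{"hand":0,"x":-0.1,"y":0.03,"z":0.2,"spin":0},{"hand":0,"x":-0.1,"y":0.03,"z":0.2,"spin":0}]'
python3 - <<'E'
from h import *
c=shot('wrist','w7.png'); cv2.imwrite('pics/w7c.png',cv2.resize(c['img'][:400],None,fx=1.25,fy=1.25)[:,:,::-1])
E
```

```text
t: 21.28
eef_pos: [563.0, 155.5, 22.8]
tcp_rot: [3.141, -0.002, -1.539]
ft_force: [-1.2, -16.8, 4.9]
opening: 0.005
t: 22.12
eef_pos: [462.9, 187.7, 224.7]
tcp_rot: [-3.137, 0.001, -1.539]
ft_force: [0.4, 0.3, -0.0]
opening: 0.006
```

View pics/w7c.png

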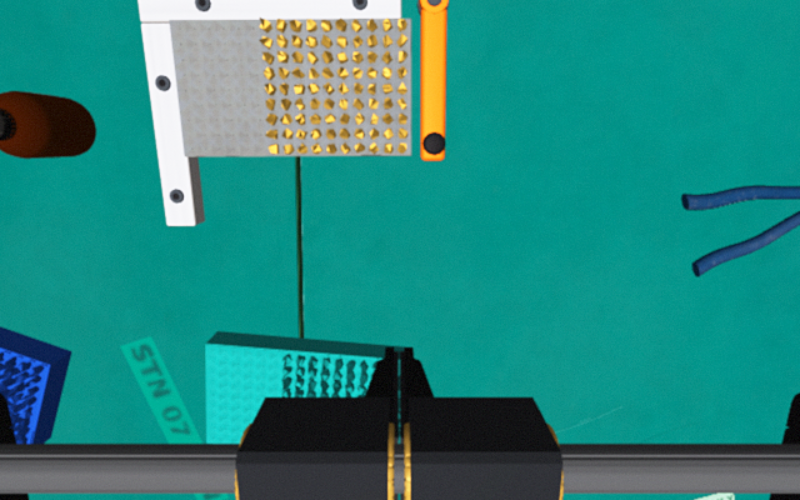

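The latch lies straight along the fixture's free end (column 433, rows 5–160, gap about 10 px), and the fixture is flush in the corner. I'll do one numeric check, then hand in.

```bash
python3 - <<'E'
from h import *
from cell import job_done
c=np.load('pics/w7.npz'); s=1.25
P={n:ray(c,u/s,v/s,z) for n,u,v,z in(('TL',171,21,27),('TR',410,18.5,27),('BL',185,156.5,27),('BR',411,155.5,27),('fenceL',172,20,20),('fenceR',400,18,20),('latchNear',433,160,19),('latchPiv',433,3,19))}
for n,p in P.items(): print(n,p.round(1))
a=lambda p,q:np.arctan2(P[q][0]-P[p][0],P[p][1]-P[q][1]).round(3)
print('fix yaw',a('BL','BR'),'fence yaw',a('fenceL','fenceR'),'latch dir',P['latchNear']-P['latchPiv'])
print(job_done())
E
```

```text
TL [606.7 329.4]
TR [612.8 186.1]
BL [528.1 327. ]
BR [533.5 182.4]
fenceL [608.6 331.4]
fenceR [614.3 192.1]
latchNear [530.9 167.7]
latchPiv [623.4 172.4]
fix yaw 0.037 fence yaw 0.041 latch dir [-92.48812894  -4.69171282]
the job is handed in; nothing more can be done
None
```

I pushed the pin fixture square against both fences and then swung the orange latch closed beside its free end. I handed the job in about 22 s into the run, well inside the 58 s limit; no verdict was reported.

**Seating:** I squared the fixture with both fingertips and slid it to the side fence. I then pressed it onto the back fence with up to 30 N and pressed it again onto the side fence with about 21 N. In the last wrist picture its yaw reads 0.037 rad against 0.041 for the fence. Its edges match the fence faces within about 2 mm, which is as fine as the cameras measure.

**Latch:** A shut fingertip swept it round until the force rose from near zero to about 17 N at its end stop. The last picture shows the arm along the stop's -x (about 0.01 rad off, within measuring error), with a clear gap to the fixture.

**Other checks:** The arm was clear of everything at hand-in. The bottle and pliers look undisturbed, and so does the tape in the last view that showed it. I did not measure any of the three again. The highest horizontal force I read was about 42 N, from the fingertips during the first push onto the side fence.

The fixture also pushed up on the fingertips with up to 22 N during the hardest press onto the back fence. I put this down to friction on its face, and the pictures show no tipping.

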